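Snap the retaining clip onto a rotator's drive shaft with the fork tool

TASK

A split spring clip lies on the rotator's bearing plate, its open side towards the short upright shaft. Pick up the two-pronged fork tool (leave the similar tool with a single plain blade where it is) and with the fork push the clip along the plate onto the shaft's groove until it snaps fully home, keeping the gripper itself off the clip. Then stand the fork tool upright on the bare worktop and let go of it.

Things in the scene. Friction and masses are not known exactly. Their poses are not given: they have to be found in the camera images.
- fork_tool: Loose tool, 0.15 kg, standing on its foot, 91 mm high. Origin: under the handle's axis, at the underside; z up, x to the prongs. Steel foot 12 mm high: block x -25..+15 mm, 36 mm wide, then two prongs to x = +45 mm, each 8 mm wide, at y = +-14 mm (gap 20 mm). Grey handle 24 x 24 mm, z 22..88 mm: grip across y. Stands right or left of the plate, the plain tool opposite.
- plain_tool: Loose tool with the same foot, handle and frame as the fork tool, but one single plain blade 12 mm wide in front (to x = +45 mm) instead of two prongs. Not to be used; stays where it stands.
- clip: Dark steel C-shaped spring clip, 9 mm round bar, 0.05 kg, flat on the plate. Origin: bore centre, underside; z up, x to the open side. Back bar: rear face x = -20.7 mm, 33 mm long; 7 mm thick tang from its middle to x = -31.5 mm (goes between the prongs, which press the bar). Mouth at x = +26 mm. Slides with under 1 N, snaps on with 3 to 10 N; home, its origin is within 2 mm of the shaft axis.
- drive_plate: Fixed aluminium plate, x -125..+80, y +-46 mm, top at z = 12 mm. Origin: on the upright shaft's axis, at worktop height; z up. Shaft: groove 22 mm dia z 12..24, head 30 mm dia to z = 36 mm. Clip starts at x = -65..-50 mm, mouth to the shaft, a few mm and degrees off; push it to +x. Rails 8 mm high at y = +-35..42, x -115..-30 mm. Grey housing 48 mm high at x = +34..78 mm.
There are look-alikes about, which are no part of the job. Of the things shaped like the clip, the steel one is meant. Leave any blue look-alike of the fork_tool alone.

How it is judged:
By the outcome, as a careful person would: the job done as asked, in the order asked, and still so for the second after the job is handed in, with the robot touching nothing.
It also fails if it takes over 54 s, if anything falls off the work surface, if the arm or the gripper's body presses on something with over 40 N, if the wrist force passes 120 N, or if a joint passes its speed limit or range.

ROBOT

A 6-joint arm with a two-finger parallel gripper is mounted at the origin on a cart in front of the work surface, level with it; the furniture and walls round the work are solid. World frame = base frame: x ahead of the robot, y to its left, z up, the work surface at z = 0. Lengths are in mm, angles in rad, forces in N, time in s.
With the tool pointing down it reaches from about 275 to 1000 mm from the base axis. Payload 8.4 kg.
Tool frame: the origin (TCP) lies between the finger pads; the fingertips stand r.tips_ahead ahead of it and the grasp point (between the pads) lies 6 mm ahead of it (r.tips_ahead is the distance from the TCP to the fingertips, in mm); z points along the fingers, y is the line along which they close (so a half turn about z gives the same grasp; the last joint's range is limited). The gripper opens to 85 mm and grips with 20 to 120 N. Pads are 22 mm wide; open, the fingers measure 114 mm over their backs; the gripper's body (76 mm by 85 mm) begins 54 mm behind the grasp point. The pads swing forward as they close: fully open they stand 13 mm farther back than shut.
Start: joints at [-1.27, 0.353, 1.633, -0, 1.155, -0.002], TCP at [186.37, -596.569, 256.281] pointing down, gripper open.
Joint ranges: [-2.63, 2.63], [-0.92, 2.1], [0.06, 2.66], [-1.3, 4.44], [0, 2.69], [-3.02, 3.02]. Speed limits (rad/s): [2.22, 2.22, 2.79, 3.14, 3.14, 3.14].

INTERFACE

Orientations are given as [roll, pitch, yaw] about the fixed x, y, z axes, in that order (R = Rz(yaw) Ry(pitch) Rx(roll)).
In Python, from rig import r gives the robot as it stands.
- The arm moves only by the tool carry_out, never from a script. Its arguments are lists of equal length, an entry for each row: "delta_pos": the shift along the tool's x, y, z in m, a list of three; "rot": the turn, a rotation vector about the tool's x, y, z in degrees, a list of three. A call has 1 to 8 rows; each row is the pose to reach, as a shift and turn from the pose commanded when the call began, along the tool's axes at that moment; what a row does not reach only later rows make up. A row lasts 1/8 s, in which the tool goes at most 62.5 mm and 10.7 degrees, less where a joint would pass 70% of its speed; a pose out of reach is approached as far as the arm can. A call with a gripper value outside its range is refused whole. "claw" is the finger opening in m, from 0 to 0.0854, set as the call begins (left out, the last holds). The fingers move at their own pace and stop on an object; "grip_force" is the grip in N (left out, the last holds). Time passes only in rows, so rows that repeat a pose let the fingers close. It gives the time, the measured TCP pose, the force, the opening and the grip force at its end, in the units of the state.
- r.sense(): the state, without advancing time (a new reading comes with each control period).
- r.grab_frame(name): name is "scene" or "side" or "wrist"; returns the picture (400x640x3 uint8, blue, green, red); there is no depth.
- r.camera_info(name): a dict with "fx", "fy", "cx", "cy" (pixels), "pose" (4x4, takes a point from camera to world coordinates); the wrist camera has in their place "hand_eye" (4x4, takes a point from camera to tool coordinates, whose origin is the TCP and whose axes are the flange's). Camera axes: x right, y down, z forward; pixel columns grow to the right and rows downward; lengths in mm; the calibration is good to about 2 mm. A picture is of the moment at which its call begins: read the wrist's pose just before it. camera_info takes no time and is no camera call.
- r.sign_off(): hands the job in; it is judged then, once.
Trained networks look in the newest picture that a camera, given by its name, has taken for a name from the list of things; names that differ only in an ending like _2 or _b are one class to them, and where a whole thing is asked for, a point or a joint stands for the part that bears it (a point fixed in the world has none). Each returns a list of dicts, best first, with "p" (0 to 1); they miss things now and then, are a little off and sometimes report something else, mostly with a low value. They report only what shows in the picture. A call takes as long as a camera call. They do not tell look-alikes from the thing itself.
- r.recognise(thing, camera): "box" ([left, top, right, bottom] in pixels, round what is visible of it).
- r.cut_out(thing, camera): "mask" (400x640 bool, what is visible of it) and "box" ([left, top, right, bottom] in pixels, round what is visible of it).
The state is a dict: "clock": time; "qpos": joint angles; "qvel": joint speeds; "joint_efforts": joint torques, N m; "eef_pos": TCP position; "tcp_rot": TCP orientation; "contact_force": force on the tool from outside, world axes, zero at the start; "wrist_torque": the same for the moment, N m; "opening": opening from 0.0 (shut) to 1.0 (fully open); "grasp_force": force on a finger pad.
Only numpy, scipy, OpenCV 4.12 (cv2) and the standard library are available. Lean on these libraries where they do the work, as an engineer would, in place of code of your own. Each camera call takes 0.05 s, during which the arm holds its last target. There are 200 camera calls.

## Working session

There is one attempt and no reset: what is moved stays moved. The work goes in short steps, Python scripts to look and compute and a tool call to move; the robot and the scene stay as the last step left them, time stands still between calls to the robot, and variables do not carry over. Pictures are saved under pics/ and viewed, at most 14 in all, crops included, and the job is handed in when it is done.

Besides the shell and the picture viewer there is one more tool, called as name(argument=value, ...), one argument or row to a line, values as JSON. carry_out: Moves the arm, as the interface text tells. Its arguments: {"type":"object","properties":{"delta_pos":{"type":"array","items":{"type":"array","items":{"type":"number"}}},"rot":{"type":"array","items":{"type":"array","items":{"type":"number"}}},"claw":{"type":"number"},"grip_force":{"type":"number"}},"required":["delta_pos","rot"]}

```bash
mkdir -p pics; python3 - <<'E'
from rig import r
import cv2,numpy as np
s=r.sense();print(s['clock'],s['eef_pos'],s['tcp_rot'],s['opening'],r.tips_ahead)
a=r.grab_frame('scene');b=r.grab_frame('side')
cv2.imwrite('pics/scene.png',a);cv2.imwrite('pics/side.png',b)
for c in('scene','side'):
  i=r.camera_info(c);print(c,i['fx'],i['fy'],i['cx'],i['cy'],np.round(i['pose'],3).tolist())
  for t in('fork_tool','plain_tool','clip','drive_plate'):
    print(t,[(round(d['p'],2),np.round(d['box']).tolist()) for d in r.recognise(t,c)])
i=r.camera_info('wrist');print(i['fx'],i['fy'],i['cx'],i['cy'],np.round(i['hand_eye'],3).tolist())
E
```

```text
0.0 [ 186.22778163 -596.12049353  255.52912196] [-3.14011713e+00  2.09830433e-05  3.02832531e-01] 1.0020589439721133 25.0
scene 500.9509276877942 500.9509276877942 312.6043057644162 206.4890505406493 [[-0.919, -0.273, 0.284, 200.415], [-0.394, 0.647, -0.653, 688.783], [-0.005, -0.712, -0.702, 784.881], [0.0, 0.0, 0.0, 1.0]]
fork_tool [(0.93, [223.0, 303.0, 259.0, 350.0])]
plain_tool [(0.61, [351.0, 124.0, 381.0, 167.0])]
clip [(0.74, [268.0, 193.0, 296.0, 212.0]), (0.7, [248.0, 236.0, 266.0, 259.0])]
drive_plate [(0.95, [226.0, 163.0, 319.0, 230.0])]
side 425.15575281814984 425.15575281814984 330.0837710478468 196.37601962156577 [[0.952, -0.176, 0.249, 316.333], [-0.305, -0.586, 0.751, -676.493], [0.014, -0.791, -0.611, 606.143], [0.0, 0.0, 0.0, 1.0]]
fork_tool [(0.94, [234.0, 134.0, 260.0, 173.0]), (0.65, [272.0, 118.0, 299.0, 153.0])]
plain_tool [(0.86, [313.0, 278.0, 360.0, 330.0]), (0.45, [272.0, 115.0, 300.0, 152.0])]
clip [(0.71, [330.0, 200.0, 359.0, 221.0]), (0.69, [316.0, 174.0, 335.0, 189.0])]
drive_plate [(0.89, [312.0, 182.0, 413.0, 236.0]), (0.43, [334.0, 198.0, 359.0, 222.0])]
337.8328563783917 337.8328563783917 318.4584867119031 199.73319700990413 [[0.001, -0.947, -0.321, 82.68], [1.0, 0.001, 0.0, 1.42], [-0.0, -0.321, 0.947, -116.657], [0.0, 0.0, 0.0, 1.0]]
```

View pics/scene.png

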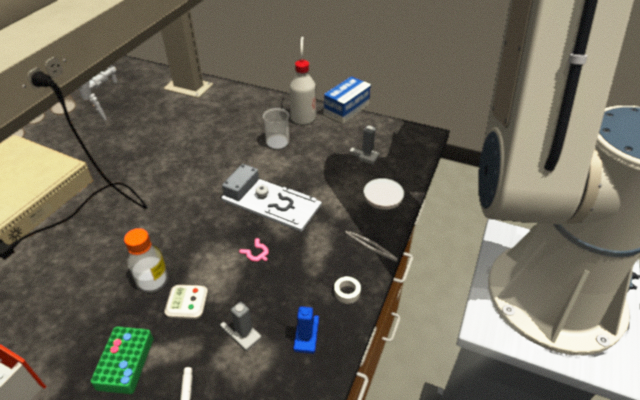

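View pics/side.png

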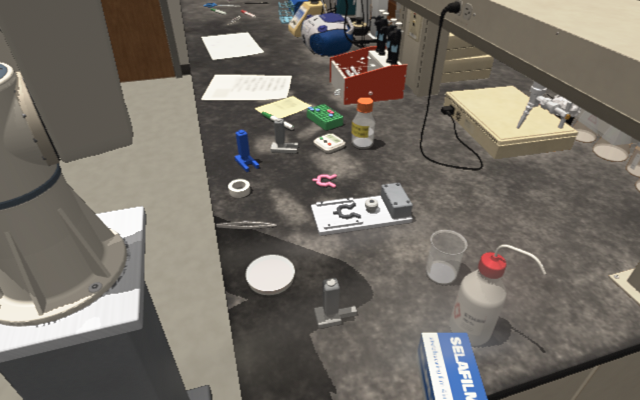

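Candidates for the fork tool are the grey tool at scene (240,325), which is the one at side (285,135); the grey tool at scene (368,143), which is side (335,302); and the blue look-alike at scene (306,328), which is excluded. For the clip, the steel one is at scene (282,202) on the plate, and the pink one at (256,248) is excluded. One enlarged crop will tell the fork from the plain tool.

```bash
cat > h.py <<'E'
from rig import r
import numpy as np,cv2
from scipy.spatial.transform import Rotation as R
def ray(c,u,v):
  i=r.camera_info(c);P=np.array(i['pose']);d=P[:3,:3]@np.array([(u-i['cx'])/i['fx'],(v-i['cy'])/i['fy'],1]);return P[:3,3],d
def at(c,u,v,z):
  o,d=ray(c,u,v);return (o+d*(z-o[2])/d[2])
E
python3 - <<'E'
import cv2,numpy as np
from h import *
a=cv2.imread('pics/scene.png');b=cv2.imread('pics/side.png')
z=lambda m,x,y,w=60,h=50,k=6:cv2.resize(m[y:y+h,x:x+w],(w*k,h*k),interpolation=cv2.INTER_CUBIC)
cv2.imwrite('pics/crop.png',np.vstack([np.hstack([z(a,212,300),z(a,340,120)]),np.hstack([z(b,262,112),z(b,308,275)])]))
for c,u,v,zz in(('scene',240,325,10),('side',285,148,10),('scene',366,155,10),('side',335,316,10),('scene',282,202,15),('side',346,211,15),('scene',262,190,36),('side',372,202,36)):print(c,u,v,at(c,u,v,zz).round())
E
```

```text
scene 240 325 [514. 294.  10.]
side 285 148 [508. 293.  10.]
scene 366 155 [ 463. -249.   10.]
side 335 316 [ 467. -260.   10.]
scene 282 202 [579. -14.  15.]
side 346 211 [575. -10.  15.]
scene 262 190 [626. -12.  36.]
side 372 202 [630. -21.  36.]
```

View pics/crop.png

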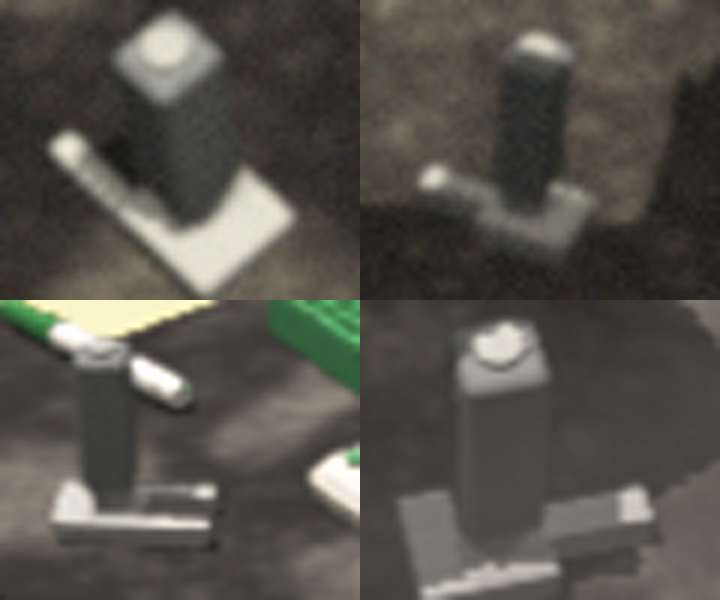

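The lower-left crop (side 285,135) shows two prongs with a gap, so that is the fork tool. The lower-right crop (side 335,302) shows a single blade, so that is the plain tool. I'll fly over the fork, at about (500,294).

```bash
cat >> h.py <<'E'
def yawpose():
  s=r.sense();return np.array(s['eef_pos']),R.from_euler('xyz',s['tcp_rot'])
def go(pos,yaw,p=None,Rc=None):
  """tool-frame shift (m) and rotvec (deg) to reach pos with the tool down at yaw"""
  if p is None:p,Rc=yawpose()
  d=Rc.inv().apply(np.array(pos)-p)/1000
  q=(Rc.inv()*R.from_euler('xyz',[np.pi,0,yaw])).as_rotvec(degrees=True)
  n=max(np.linalg.norm(d)/.0625,np.linalg.norm(q)/10.7)
  print('delta',d.round(4),'rot',q.round(2),'rows',round(n,1),'clock',r.sense()['clock'])
def wray(u,v,p,Rc):
  i=r.camera_info('wrist');H=np.array(i['hand_eye'])
  d=H[:3,:3]@np.array([(u-i['cx'])/i['fx'],(v-i['cy'])/i['fy'],1])
  return p+Rc.apply(H[:3,3]),Rc.apply(d)
def wat(u,v,z,p,Rc):
  o,d=wray(u,v,p,Rc);return o+d*(z-o[2])/d[2]
E
python3 - <<'E'
from h import *
for n,u,v,z in(('heelbot',271.2,152,0),('tipbot',297,152.8,0),('top',279,120.3,88),('fartip',296.2,143.7,12),('neartip',297,149.5,12)):print(n,at('side',u,v,z).round())
print('top scene',at('scene',212+165/6,300+45/6,90).round())
for y in(0,-.2,-.4):go((485,300,256),y)
E
```

```text
heelbot [471. 299.   0.]
tipbot [537. 276.   0.]
top [499. 304.  88.]
fartip [542. 303.  12.]
neartip [536. 273.  12.]
top scene [499. 306.  90.]
delta [ 5.524e-01 -7.667e-01  3.000e-04] rot [-1.000e-02  0.000e+00  1.735e+01] rows 15.1 clock 0.5
delta [ 5.524e-01 -7.667e-01  3.000e-04] rot [-1.000e-02  0.000e+00  2.881e+01] rows 15.1 clock 0.5
delta [ 5.524e-01 -7.667e-01  3.000e-04] rot [-1.000e-02  0.000e+00  4.026e+01] rows 15.1 clock 0.5
```

carry_out(
  delta_pos=[
    [0.036, -0.048, 0],
    [0.072, -0.096, 0],
    [0.108, -0.144, 0],
    [0.144, -0.192, 0],
    [0.18, -0.24, 0],
    [0.215, -0.288, 0],
    [0.25, -0.336, 0],
    [0.285, -0.384, 0],
  ],
  rot=[
    [0, 0, 4],
    [0, 0, 8],
    [0, 0, 12],
    [0, 0, 16],
    [0, 0, 20],
    [0, 0, 24],
    [0, 0, 28],
    [0, 0, 33],
  ],
  claw=0.085,
  grip_force=60,
)

```text
clock: 1.5
eef_pos: [344.3, -143.4, 256.7]
tcp_rot: [3.141, -0.001, -0.276]
contact_force: [1.2, -0.1, 0.2]
opening: 0.994
grasp_force: 0.0
```

```bash
python3 - <<'E'
from h import *
print(yawpose()[0],r.sense()['tcp_rot']);go((498,304,230),-.28)
E
```

```text
[ 344.31991079 -143.40397844  256.70752919] [ 3.14148132e+00 -1.46680223e-03 -2.76332148e-01]
delta [ 0.0257 -0.4724  0.0267] rot [ 0.01 -0.08  0.21] rows 7.6 clock 1.5
```

carry_out(
  delta_pos=[
    [0.003, -0.059, 0.0],
    [0.006, -0.118, 0.003],
    [0.009, -0.177, 0.006],
    [0.012, -0.236, 0.01],
    [0.015, -0.295, 0.014],
    [0.019, -0.354, 0.018],
    [0.022, -0.413, 0.022],
    [0.025, -0.472, 0.026],
  ],
  rot=[
    [0, 0, 0],
    [0, 0, 0],
    [0, 0, 0],
    [0, 0, 0],
    [0, 0, 0],
    [0, 0, 0],
    [0, 0, 0],
    [0, 0, 0],
  ],
)

```text
clock: 2.5
eef_pos: [495.7, 304.8, 230.3]
tcp_rot: [-3.141, -0.0, -0.273]
contact_force: [0.2, -0.2, -0.1]
opening: 0.991
grasp_force: 0.0
```

```bash
python3 - <<'E'
from h import *
p,Rc=yawpose();a=r.grab_frame('wrist');cv2.imwrite('pics/w1.png',a)
print(r.sense()['clock'],p,Rc.as_euler('xyz'))
for d in r.cut_out('fork_tool','wrist'):print(d['p'],d['box']);np.save('m.npy',d['mask'])
E
```

```text
2.55 [495.74910269 304.84236578 230.27428848] [-3.14133206e+00 -4.50123009e-04 -2.72758114e-01]
0.83 [347.0, 211.0, 414.6, 299.1]
0.7 [296.9, 125.9, 342.4, 200.6]
```

View pics/w1.png

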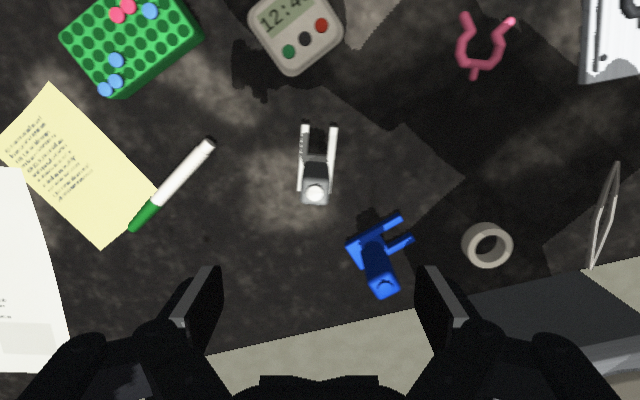

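The wrist view shows the grey fork at (317,165), with its prong tips at (304,123) and (334,126) pointing up the image and its knob top at (314,193). The blue look-alike is at (378,260), lower right and clear of it.

```bash
python3 - <<'E'
from h import *
p,Rc=yawpose()
a=cv2.imread('pics/w1.png')
cv2.imwrite('pics/w1c.png',cv2.resize(a[110:310,280:430],None,fx=3,fy=3,interpolation=cv2.INTER_CUBIC))
t=[wat(*x,12,p,Rc) for x in((304,124),(334,126))];k=wat(314,193,90,p,Rc)
m=(t[0]+t[1])/2;n=t[0]-t[1]
print(t,k,m,np.linalg.norm(n),'yaw axis',np.arctan2(*(m-k)[1::-1]),'yaw perp',np.arctan2(-n[0],n[1]),np.linalg.norm((m-k)[:2]))
go((k[0],k[1],150),-.24)
E
```

```text
[array([546.68211586, 307.69709071,  12.        ]), array([537.07832575, 280.07814922,  12.        ])] [499.79424182 309.55944305  90.        ] [541.88022081 293.88761996  12.        ] 29.24104500933925 yaw axis -0.35646849895659555 yaw perp -0.3346464534273816 44.90919355958601
delta [ 0.0024 -0.0025  0.0799] rot [-0.14 -0.05 -1.73] rows 1.3 clock 2.6
```

View pics/w1c.png

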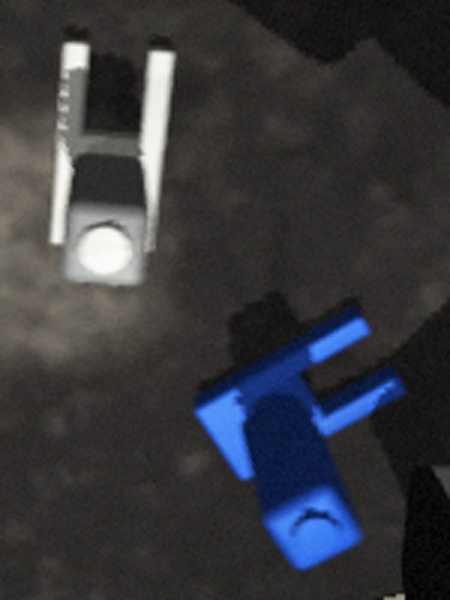

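carry_out(
  delta_pos=[
    [0.0026, -0.0057, 0.05],
    [0.0026, -0.0057, 0.1],
    [0.0026, -0.0057, 0.145],
    [0.0026, -0.0057, 0.166],
    [0.0026, -0.0057, 0.166],
  ],
  rot=[
    [0, 0, 4.1],
    [0, 0, 4.1],
    [0, 0, 4.1],
    [0, 0, 4.1],
    [0, 0, 4.1],
  ],
)

```text
clock: 3.22
eef_pos: [498.2, 306.5, 62.8]
tcp_rot: [3.139, 0.002, -0.345]
contact_force: [-0.1, 0.1, 0.5]
opening: 0.997
grasp_force: 0.0
```

carry_out(
  delta_pos=[
    [0, 0, 0],
    [0, 0, 0],
    [0, 0, 0],
    [0, 0, 0],
    [0, 0, 0],
    [0, 0, 0],
  ],
  rot=[
    [0, 0, 0],
    [0, 0, 0],
    [0, 0, 0],
    [0, 0, 0],
    [0, 0, 0],
    [0, 0, 0],
  ],
  claw=0.01,
  grip_force=70,
)

```text
clock: 3.98
eef_pos: [499.7, 307.7, 65.1]
tcp_rot: [-3.141, -0.001, -0.345]
contact_force: [-1.1, -0.8, 7.9]
opening: 0.267
grasp_force: 70.9
```

carry_out(
  delta_pos=[
    [0, 0, -0.04],
    [0.0, 0.0, -0.1],
    [0.016, 0.055, -0.13],
    [0.032, 0.11, -0.15],
    [0.048, 0.165, -0.16],
    [0.064, 0.22, -0.16],
    [0.08, 0.27, -0.16],
    [0.086, 0.296, -0.16],
  ],
  rot=[
    [0, 0, 0],
    [0, 0, 0],
    [0, 0, -4],
    [0, 0, -8],
    [0, 0, -12],
    [0, 0, -16],
    [0, 0, -19.8],
    [0, 0, -19.8],
  ],
)

```text
clock: 4.97
eef_pos: [479.7, -2.4, 224.4]
tcp_rot: [3.141, -0.0, 0.0]
contact_force: [1.9, -0.2, -1.3]
opening: 0.274
grasp_force: 69.9
```

```bash
python3 - <<'E'
from h import *
p,Rc=yawpose();a=r.grab_frame('wrist');cv2.imwrite('pics/w2.png',a)
print(r.sense()['clock'],p,Rc.as_euler('xyz'),r.sense()['opening'],r.sense()['contact_force'])
for t in('clip','drive_plate','fork_tool'):
  for d in r.recognise(t,'wrist'):print(t,d['p'],d['box'])
E
```

```text
5.025 [479.71039664  -2.44944102 224.3675531 ] [ 3.14124122e+00 -8.49617740e-05  1.38090546e-05] 0.2732001824177726 [-0.32276334 -1.39616655 -0.15470736]
clip 0.97 [302.1, 36.0, 358.6, 108.3]
clip 0.91 [157.3, 42.0, 214.9, 109.9]
drive_plate 0.62 [275.7, 0.0, 385.8, 148.4]
drive_plate 0.2 [301.8, 36.7, 357.1, 111.0]
fork_tool 0.93 [280.7, 162.0, 356.0, 363.2]
fork_tool 0.91 [0.0, 220.5, 115.3, 300.3]
```

View pics/w2.png

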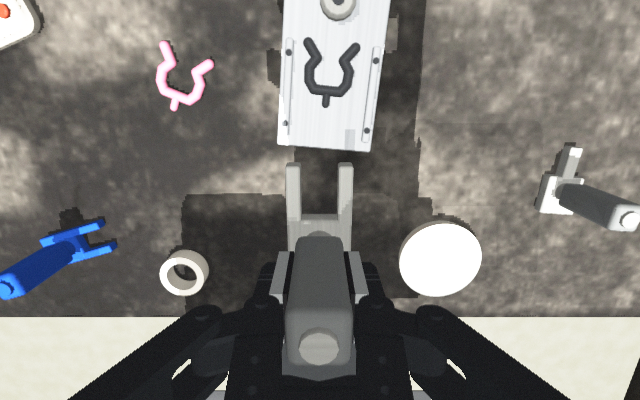

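The wrist view shows the plate's near corners at (277,148) and (372,152). The steel clip has its tang tip at (326,105) and its ends at (307,42) and (356,45), and the shaft head is at about (339,4). The held fork's prong tips are at (292,165) and (345,165).

```bash
cat > an.py <<'E'
from h import *
def seg(a,lo,hi):return cv2.inRange(a,lo,hi)
E
python3 - <<'E'
from h import *
p,Rc=yawpose();a=cv2.imread('pics/w2.png')
W=lambda u,v,z:wat(u,v,z,p,Rc)[:2]
A,B=W(277,148,12),W(372,152,12);n=A-B
print('corners',A,B,np.linalg.norm(n),'yaw',np.arctan2(-n[0],n[1]))
for q in(((290,38),(285,125)),((378,48),(366,135))):
  d=W(*q[0],20)-W(*q[1],20);print('rail yaw',np.arctan2(d[1],d[0]))
print('shaft',W(339,4,36))
T=W(326,105,16);E1=W(307,42,16);E2=W(356,45,16);print('clip',T,E1,E2)
d=(E1+E2)/2-T;print('clip yaw',np.arctan2(d[1],d[0]),np.linalg.norm(d))
# clip mask (dark) within box
d=[x for x in r.cut_out('clip','wrist') if x['box'][0]>260][0]
ys,xs=np.where(d['mask']);P=np.array([W(x,y,16.5) for x,y in zip(xs,ys)]);c=P.mean(0);w,v=np.linalg.eigh(np.cov((P-c).T));print('centroid',c,w,v.round(3).tolist())
np.save('clipP.npy',P)
# held fork prongs
t=[W(292,165,224.4-6-58+12),W(345,165,224.4-6-58+12)];print('tips',t)
E
```

```text
corners [505.33955783  38.92518567] [501.40277206 -54.10620614] 93.11465053008426 yaw -0.04229151406631412
rail yaw -0.09004316164574266
rail yaw -0.09377587158034985
shaft [624.70496371 -17.96212343]
clip [546.06640866  -8.5841577 ] [599.32856329   8.45460383] [596.92186282 -34.59359285]
clip yaw -0.0859467913808801 52.251673287831395Traceback (most recent call last):
  File "<stdin>", line 12, in <module>
IndexError: list index out of range
```

carry_out(
  delta_pos=[
    [0.01, 0.001, 0.06],
    [0.01, 0.001, 0.1],
    [0.01, 0.001, 0.114],
    [0.01, 0.001, 0.114],
  ],
  rot=[
    [0, 0, 5],
    [0, 0, 5],
    [0, 0, 5],
    [0, 0, 5],
  ],
)

```text
clock: 5.72
eef_pos: [490.1, -0.5, 110.0]
tcp_rot: [3.142, 0.001, -0.085]
contact_force: [-0.3, -0.7, -0.7]
opening: 0.27
grasp_force: 70.1
```

```bash
python3 - <<'E'
from h import *
p,Rc=yawpose();a=r.grab_frame('wrist');cv2.imwrite('pics/w3.png',a)
s=r.sense();print(s['clock'],p,Rc.as_euler('xyz'),s['contact_force'])
for t in('clip','drive_plate','fork_tool'):
  for d in r.recognise(t,'wrist'):print(t,d['p'],d['box'])
E
```

```text
5.775 [ 4.90127676e+02 -4.57095231e-01  1.10042971e+02] [ 3.14159041e+00  1.38444318e-03 -8.53667645e-02] [ 1.35192056  0.15958727 -1.74929029]
clip 0.9 [70.5, 59.0, 157.3, 156.2]
clip 0.68 [278.5, 29.3, 369.8, 137.3]
drive_plate 0.85 [244.3, 0.0, 406.9, 191.4]
fork_tool 0.92 [0.0, 308.1, 56.1, 369.3]
```

View pics/w3.png

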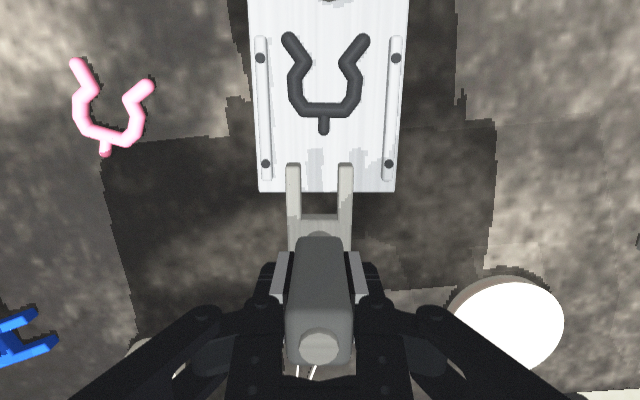

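The prong tips are at (293,164) and (345,164), so their centre is at column 319. The plate centreline is at column 326–329 and the clip tang at (324,131), so the fork must go about 4–6 mm to tool +y. The yaw is already aligned.

```bash
python3 - <<'E'
from h import *
I=R.from_matrix(np.diag([1,1,1.]))
# in tool axes (x fwd,y,z down): plane at tool z
def tl(u,v,zw):
  o,d=wray(u,v,np.zeros(3),R.identity());zt=110-zw;return (o+d*(zt-o[2])/d[2])[:2].round(1)
for n,u,v,z in(('tipL',293,164,57),('tipR',345,164,57),('tang',324,132,15.5),('bar rear',310,116,16.5),('bar rear',340,116,16.5),('endL',288,38,16.5),('endR',364,41,16.5),('cornL',258,192,12),('cornR',394,192,12),('railL',256,38,20),('railR',401,38,20),('railLb',261,180,20),('railRb',389,180,20)):print(n,tl(u,v,z))
E
```

```text
tipL [ 45.1 -11.7]
tipR [45.1 14.9]
tang [56.   4.8]
bar rear [65.7 -3.8]
bar rear [65.7 14.4]
endL [108.6 -15.9]
endR [107.1  27.1]
cornL [ 16.  -38.9]
cornR [16.1 51.6]
railL [108.2 -33.4]
railR [108.2  47.2]
railLb [ 26.5 -35. ]
railRb [26.5 46. ]
```

carry_out(
  delta_pos=[
    [0, 0.004, 0.02],
    [0, 0.004, 0.029],
    [0, 0.004, 0.031],
    [0, 0.004, 0.032],
    [0, 0.004, 0.033],
  ],
  rot=[
    [0, 0, 0],
    [0, 0, 0],
    [0, 0, 0],
    [0, 0, 0],
    [0, 0, 0],
  ],
)

```text
clock: 6.55
eef_pos: [490.3, -5.1, 77.7]
tcp_rot: [-3.141, -0.001, -0.086]
contact_force: [-0.1, -0.3, -2.0]
opening: 0.268
grasp_force: 70.1
```

carry_out(
  delta_pos=[
    [0, 0, 0.0005],
    [0, 0, 0.001],
    [0, 0, 0.001],
  ],
  rot=[
    [0, 0, 0],
    [0, 0, 0],
    [0, 0, 0],
  ],
)

```text
clock: 6.92
eef_pos: [490.1, -5.2, 77.0]
tcp_rot: [3.142, -0.0, -0.086]
contact_force: [-3.9, -0.9, 8.1]
opening: 0.271
grasp_force: 71.6
```

carry_out(
  delta_pos=[
    [0, 0, -0.0012],
    [0.01, 0, -0.0012],
    [0.02, 0, -0.0012],
    [0.028, 0.0002, -0.0012],
    [0.034, 0.0004, -0.0012],
    [0.04, 0.0006, -0.0012],
    [0.046, 0.0008, -0.0012],
    [0.05, 0.001, -0.0012],
  ],
  rot=[
    [0, 0, 0],
    [0, 0, 0],
    [0, 0, 0],
    [0, 0, 0],
    [0, 0, 0],
    [0, 0, 0],
    [0, 0, 0],
    [0, 0, 0],
  ],
)

```text
clock: 7.92
eef_pos: [540.0, -10.5, 77.5]
tcp_rot: [-3.142, -0.0, -0.086]
contact_force: [0.0, 1.3, -2.0]
opening: 0.273
grasp_force: 70.1
```

```bash
python3 - <<'E'
from h import *
a=r.grab_frame('wrist');cv2.imwrite('pics/w4.png',a[:240,150:490])
E
```

```text
(no output)
```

View pics/w4.png

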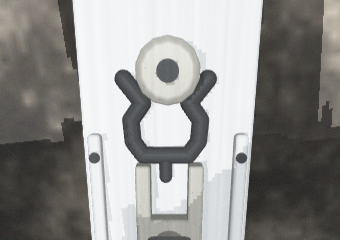

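In this crop the clip's mouth straddles the shaft head at (168,70). The prongs press the bar on both sides of the tang at (166,165), and everything is centred, so I'll push on slowly.

carry_out(
  delta_pos=[
    [0.004, 0, 0],
    [0.008, 0, 0],
    [0.011, 0, 0],
    [0.014, 0, 0],
    [0.016, 0, 0],
    [0.018, 0, 0],
    [0.02, 0, 0],
  ],
  rot=[
    [0, 0, 0],
    [0, 0, 0],
    [0, 0, 0],
    [0, 0, 0],
    [0, 0, 0],
    [0, 0, 0],
    [0, 0, 0],
  ],
)

```text
clock: 8.85
eef_pos: [560.1, -12.2, 77.6]
tcp_rot: [-3.142, -0.001, -0.086]
contact_force: [0.3, -0.3, -1.3]
opening: 0.274
grasp_force: 70.1
```

carry_out(
  delta_pos=[
    [0.001, 0, 0],
    [0.002, 0, 0],
    [0.003, 0, 0],
    [0.003, 0, 0],
  ],
  rot=[
    [0, 0, 0],
    [0, 0, 0],
    [0, 0, 0],
    [0, 0, 0],
  ],
)

```text
clock: 9.35
eef_pos: [562.6, -12.4, 77.5]
tcp_rot: [-3.142, -0.0, -0.086]
contact_force: [-0.1, -0.6, -2.0]
opening: 0.271
grasp_force: 70.1
```

```bash
python3 - <<'E'
from h import *
a=r.grab_frame('wrist');cv2.imwrite('pics/w5.png',cv2.resize(a[60:240,200:440],None,fx=3,fy=3,interpolation=cv2.INTER_CUBIC))
E
```

```text
(no output)
```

View pics/w5.png

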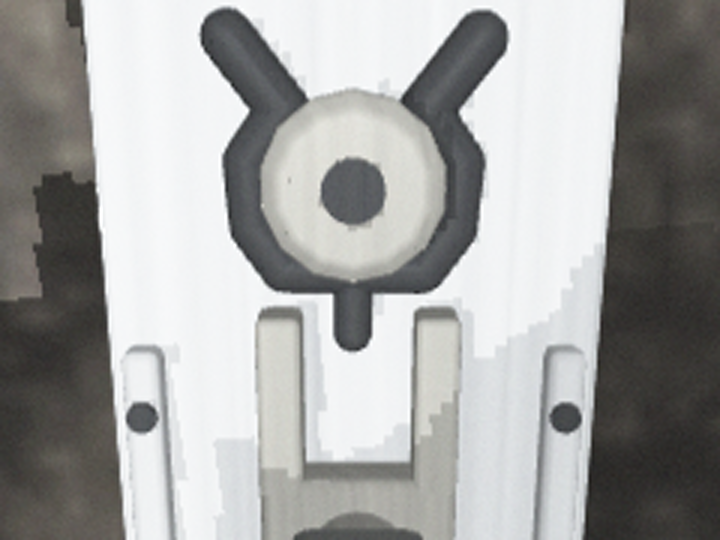

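The clip has snapped round the groove and jumped ahead of the prongs. I'll press gently until the bar is contacted, to confirm it is fully seated.

carry_out(
  delta_pos=[
    [0.001, 0, 0],
    [0.002, 0, 0],
    [0.003, 0, 0],
    [0.003, 0, 0],
  ],
  rot=[
    [0, 0, 0],
    [0, 0, 0],
    [0, 0, 0],
    [0, 0, 0],
  ],
)

```text
clock: 9.9
eef_pos: [565.6, -12.7, 77.5]
tcp_rot: [-3.142, -0.0, -0.086]
contact_force: [-1.0, -0.5, -0.6]
opening: 0.269
grasp_force: 70.1
```

```bash
python3 - <<'E'
from h import *
p,Rc=yawpose();r.grab_frame('wrist');p2=p
# from w5 (TCP 562.6,-12.4,77.5)
q=np.array([562.7,-12.4,77.5]);f=lambda u,v,z:wat(200+u/3,60+v/3,z,q,Rc)
sh=f(352,189,36);tg=f(352,350,15.5);br=[f(x,291,16.5) for x in(300,400)];tip=[f(x,308,25) for x in (280,438)]
u=np.array([np.cos(.086),-np.sin(.086)])
for n,x in(('tang',tg),('bar',br[0]),('bar',br[1]),('tip',tip[0]),('tip',tip[1])):print(n,((x-sh)[:2]@u).round(1))
print(r.sense()['contact_force'],p)
E
```

```text
tang -30.8
bar -19.8
bar -19.8
tip -21.0
tip -21.0
[-0.04891059 -0.64216495 -1.26006226] [565.61606641 -12.6898162   77.49132019]
```

carry_out(
  delta_pos=[
    [0.001, 0, 0],
    [0.0015, 0, 0],
    [0.0015, 0, 0],
  ],
  rot=[
    [0, 0, 0],
    [0, 0, 0],
    [0, 0, 0],
  ],
)

```text
clock: 10.32
eef_pos: [566.3, -12.8, 77.3]
tcp_rot: [3.142, 0.002, -0.086]
contact_force: [-3.7, 0.8, 0.8]
opening: 0.276
grasp_force: 70.3
```

```bash
python3 - <<'E'
from h import *
a=r.grab_frame('wrist');cv2.imwrite('pics/w6.png',cv2.resize(a[60:240,200:440],None,fx=3,fy=3,interpolation=cv2.INTER_CUBIC))
print(r.sense()['contact_force'],r.sense()['eef_pos'])
E
```

```text
[-5.54842942  0.3593681   0.49782595] [566.30260389 -12.79387554  77.30190514]
```

View pics/w6.png

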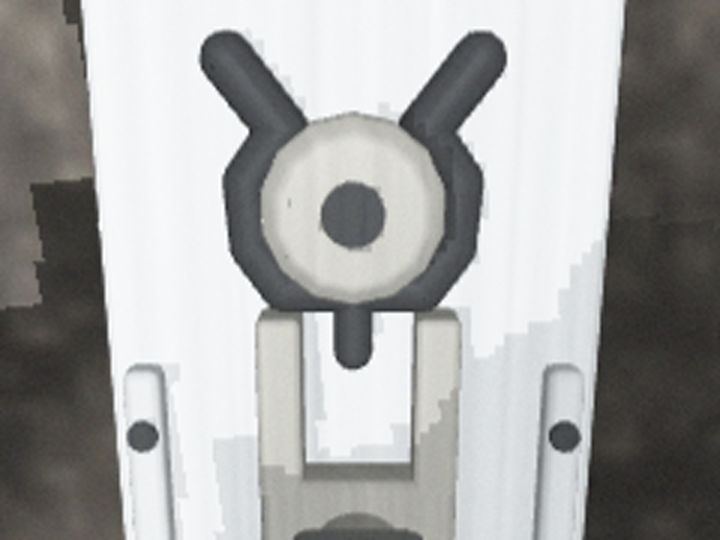

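The clip sits centred round the shaft head. Its position relative to the head hasn't changed, and the prongs now bear on the bar with 5 N resisting, so it is home. I'll back off, lift and return the fork to its original bare spot.

carry_out(
  delta_pos=[
    [-0.025, 0, 0],
    [-0.03, 0, -0.05],
    [-0.04, -0.02, -0.1],
    [-0.05, -0.08, -0.11],
    [-0.06, -0.14, -0.11],
    [-0.07, -0.2, -0.11],
    [-0.08, -0.258, -0.11],
    [-0.0946, -0.3138, -0.1],
  ],
  rot=[
    [0, 0, 0],
    [0, 0, 0],
    [0, 0, 0],
    [0, 0, 3],
    [0, 0, 6],
    [0, 0, 9],
    [0, 0, 12],
    [0, 0, 14.8],
  ],
)

```text
clock: 11.38
eef_pos: [500.9, 310.8, 178.5]
tcp_rot: [-3.138, -0.003, -0.346]
contact_force: [1.1, -0.4, -1.2]
opening: 0.27
grasp_force: 70.1
```

```bash
python3 - <<'E'
from h import *
a=r.grab_frame('wrist');cv2.imwrite('pics/w7.png',a)
go((499,308,66),-.345)
E
```

```text
delta [0.0027 0.0085 0.111 ] rot [-0.31 -0.02 -0.14] rows 1.8 clock 11.425
```

View pics/w7.png

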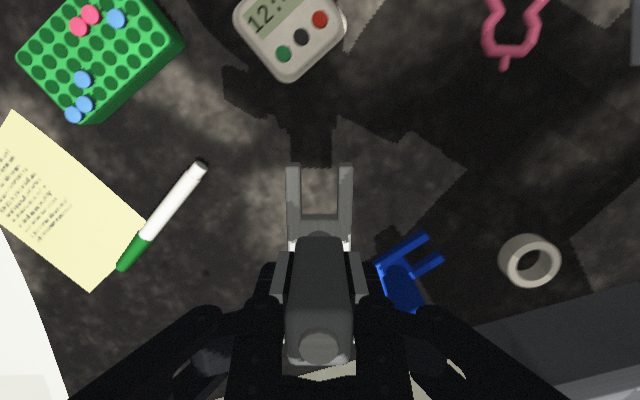

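The fork hangs over bare worktop at (320,200), with the blue tool to the right and clear of it. Now I'll lower it.

carry_out(
  delta_pos=[
    [0, 0, 0.05],
    [0, 0, 0.09],
    [0, 0, 0.105],
    [0, 0, 0.11],
    [0, 0, 0.111],
    [0, 0, 0.111],
  ],
  rot=[
    [0, 0, 0],
    [0, 0, 0],
    [0, 0, 0],
    [0, 0, 0],
    [0, 0, 0],
    [0, 0, 0],
  ],
)

```text
clock: 12.18
eef_pos: [500.8, 308.4, 67.8]
tcp_rot: [-3.14, -0.001, -0.345]
contact_force: [-0.4, -0.2, -1.7]
opening: 0.268
grasp_force: 70.1
```

carry_out(
  delta_pos=[
    [0, 0, 0.0005],
    [0, 0, 0.001],
    [0, 0, 0.001],
  ],
  rot=[
    [0, 0, 0],
    [0, 0, 0],
    [0, 0, 0],
  ],
)

```text
clock: 12.55
eef_pos: [499.9, 308.0, 65.6]
tcp_rot: [-3.141, -0.0, -0.345]
contact_force: [0.3, 0.2, -1.8]
opening: 0.271
grasp_force: 70.1
```

carry_out(
  delta_pos=[
    [0, 0, 0.0005],
    [0, 0, 0.001],
    [0, 0, 0.001],
  ],
  rot=[
    [0, 0, 0],
    [0, 0, 0],
    [0, 0, 0],
  ],
)

```text
clock: 12.92
eef_pos: [499.9, 308.0, 65.1]
tcp_rot: [-3.142, 0.0, -0.345]
contact_force: [-2.9, -1.0, 6.9]
opening: 0.269
grasp_force: 71.3
```

Contact at 7 N, so the fork is standing. Release, then retreat upwards.

carry_out(
  delta_pos=[
    [0, 0, 0],
    [0, 0, 0],
    [0, 0, 0],
    [0, 0, 0],
    [0, 0, 0],
    [0, 0, 0],
    [0, 0, 0],
  ],
  rot=[
    [0, 0, 0],
    [0, 0, 0],
    [0, 0, 0],
    [0, 0, 0],
    [0, 0, 0],
    [0, 0, 0],
    [0, 0, 0],
  ],
  claw=0.085,
)

```text
clock: 13.8
eef_pos: [499.9, 308.0, 64.5]
tcp_rot: [-3.142, -0.0, -0.345]
contact_force: [-0.1, 0.5, -0.1]
opening: 0.994
grasp_force: 0.0
```

carry_out(
  delta_pos=[
    [0, 0, -0.015],
    [0, 0, -0.05],
    [0, 0, -0.1],
    [0, 0, -0.15],
    [0, 0, -0.18],
    [0, 0, -0.18],
    [0, 0, -0.18],
  ],
  rot=[
    [0, 0, 0],
    [0, 0, 0],
    [0, 0, 0],
    [0, 0, 0],
    [0, 0, 0],
    [0, 0, 0],
    [0, 0, 0],
  ],
)

```text
clock: 14.68
eef_pos: [499.4, 307.7, 244.3]
tcp_rot: [3.141, 0.0, -0.345]
contact_force: [0.3, -0.6, 0.4]
opening: 0.992
grasp_force: 0.0
```

```bash
python3 - <<'E'
from h import *
a=r.grab_frame('side');b=r.grab_frame('wrist')
c=cv2.resize(a[105:245,225:425],(600,420),interpolation=cv2.INTER_CUBIC)
cv2.imwrite('pics/end.png',c)
for k in('fork_tool','plain_tool','clip'):print(k,[(round(d['p'],2),np.round(d['box']).tolist()) for d in r.recognise(k,'side')],[(round(d['p'],2),np.round(d['box']).tolist()) for d in r.recognise(k,'wrist')])
E
```

```text
fork_tool [(0.81, [232.0, 134.0, 256.0, 174.0]), (0.6, [273.0, 119.0, 298.0, 151.0])] [(0.77, [354.0, 206.0, 419.0, 288.0]), (0.61, [297.0, 126.0, 339.0, 202.0])]
plain_tool [(0.7, [317.0, 278.0, 356.0, 328.0])] []
clip [(0.61, [316.0, 175.0, 338.0, 190.0])] [(0.87, [445.0, 7.0, 503.0, 71.0])]
```

View pics/end.png

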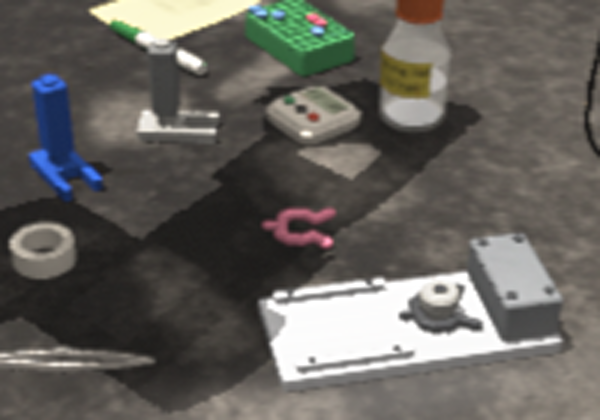

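The end view shows the fork upright on bare worktop at (178,95), the clip round the shaft at (440,305), and the blue and pink look-alikes where they were.

```bash
python3 -c "
from rig import r
print(r.sign_off())"
```

```text
the job is handed in; nothing more can be done
None
```

The clip is snapped home on the shaft's groove and the fork tool stands released and upright on the bare worktop; the job was handed in at about 15 s, and sign-off returned no verdict.

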